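# Close up the model house and float its roof for the photograph

## Task

We are photographing the card house on the town model in exploded view. Put the upper storey on the ground storey, long side along long side, so that its locating board drops inside the walls and the floor plate lies flat on them all round, and let go; then carry the larger roof over the neighbouring blocks and keep holding it level, centred and square about 10 mm above the upper storey, without its touching. Finish while holding it there; do not drop either piece, bump the neighbouring blocks or shift anything else lying about.

Things in the scene. Friction and masses are not known exactly. Their poses are not given: they have to be found in the camera images.
- town_model: Town model, fixed: plywood base 300 x 300 x 18 mm, edged by glued white foam blocks (the neighbouring blocks): up to 126 mm above the table along its -y and +y sides, up to 58 mm along -x and +x. The middle, 200 (x) by 175 mm (y), is clear but for the house and four 47 mm high trees near its corners. Origin: centre of the base's underside; axes along its edges.
- house: Ground storey of the house, grey-brown card, open on top, fixed in the middle of the town model, same yaw: 140 (x) x 100 (y) mm, walls 6 mm thick, 55 mm high (inside 128 x 88 mm; partitions stay 15 mm below the rim). Origin: centre of its underside, on the base, 18 mm above the table.
- storey: Upper storey, loose, 120 g, grey-brown card, upright: below a locating board 123 (x) x 83 (y) x 5 mm, on it a floor plate 140 x 100 x 5 mm, on that, centred, a solid block of rooms 90 (x) x 50 (y) x 40 mm, to be gripped across its 50 mm. 50 mm high in all. Origin: centre of its underside. Seated, its origin is 50 mm above the house's, with 2.5 mm play all round. Either way round will do.
- storey_top (a point): Centre of the top face of the upper storey's block, 50 mm above the storey's origin.
- roof: The house's roof, loose, 80 g nominal, grey-brown card: a flat slab 120 (x) x 80 (y) x 6 mm with a 3 x 3 mm parapet along its edges and in its centre a rooflight box 40 (x) x 30 (y) x 30 mm, to be gripped across its 30 mm; top 36 mm above the origin. Origin: centre of the slab's underside. Either way round will do.
- spare_roof: Roof of another design, not wanted, loose: the same shape but smaller, slab 90 x 60 x 6 mm, rooflight box 26 x 22 x 24 mm. Origin: centre of its underside. Storey, roof and spare roof lie in three places on the robot's right (-y), in any order.
- glue_bottle: White glue bottle with a nozzle, 54 mm across, 140 mm high. Origin: centre of its underside. Leave alone.
- knife: Craft knife, 155 x 18 mm, 16 mm high, lying between the pieces. Origin: under its middle. Leave alone.
- foam_offcut: White foam offcut 60 x 45 mm, 44 mm high. Origin: centre of its underside. Leave alone.
- tape_roll: Roll of tape lying flat, 70 mm across, 20 mm high. Origin: centre of its underside. Leave alone.
- rule: Steel rule 300 x 25 x 4 mm, long along its y. Origin: centre of its underside. Leave alone. (Farther out, beyond the town model, stands a fixed photo camera on a table tripod, 182 mm high.)

How it is judged:
By the outcome, as a careful person would: the job done as asked, in the order asked, and still so for the second after the job is handed in, while the arm keeps its last pose, push and grip.
It also fails if it takes over 64 s, if anything falls off the work surface, if the arm or the gripper's body presses on something with over 40 N, if the wrist force passes 120 N, or if a joint passes its speed limit or range.

## Robot

A 6-joint arm with a two-finger parallel gripper is mounted at the origin on the work surface. World frame = base frame: x ahead of the robot, y to its left, z up, the work surface at z = 0. Lengths are in m, angles in rad, forces in N, time in s.
With the tool pointing down it reaches from about 0.375 to 0.975 m from the base axis. Payload 3.8 kg.
Tool frame: the origin (TCP) lies midway between the tips of the shut fingers; the grasp point (between the pads) lies 19 mm behind it; z points along the fingers, y is the line along which they close (so a half turn about z gives the same grasp; the last joint's range is limited). The gripper opens to 85 mm and grips with 20 to 120 N. Pads are 22 mm wide; open, the fingers measure 114 mm over their backs; the gripper's body (76 mm by 85 mm) begins 54 mm behind the grasp point. The pads swing forward as they close: fully open they stand 13 mm farther back than shut.
Start: joints at [1.158, 0.264, 1.604, -0, 1.274, -0.037], TCP at [0.248, 0.628, 0.231] pointing down, gripper open.
Joint ranges: [-2.63, 2.63], [-0.94, 2.18], [0.31, 2.57], [-1.31, 4.45], [0, 2.66], [-2.55, 2.55]. Speed limits (rad/s): [2.57, 2.57, 3.14, 3.14, 3.14, 3.14].

## Interface

Orientations are given as a rotation vector (axis times angle).
In Python, from workcell import * gives the robot as it stands. The module is installed in compiled form; this text tells all that it offers.
- The arm moves only by the tool apply_moves, never from a script. Its arguments are lists of equal length, an entry for each row: "fingers": the opening, from 0 (shut) to 1 (fully open); "travel": the shift along the tool's x, y, z normalised to -1 to 1, where 1 is 0.05 m, a list of three; "rotation": the turn, a rotation vector about the tool's x, y, z normalised to -1 to 1, where 1 is 6 degrees, a list of three. In form: {"fingers": [fingers, ...], "travel": [[dx, dy, dz], ...], "rotation": [[ax, ay, az], ...]}. A call has 1 to 12 rows; each row shifts and turns the commanded pose from where the row before left it, along the tool's axes as they then stand; what a row does not reach is not made up. A row lasts 1/10 s, in which the tool goes at most 50 mm and 8.59 degrees, less where a joint would pass 70% of its speed; a pose out of reach is approached as far as the arm can. A call with a number of a shift or a turn outside -1 to 1 is refused whole. A call with a gripper value outside its range is refused whole. The fingers move at their own pace and stop on an object; "newtons" is the grip in N (left out, the last holds). Time passes only in rows, so rows that do not move let the fingers close. It gives the time, the measured TCP pose, the force, the opening and the grip force at its end, in the units of the state.
- read_state(): the state, without advancing time (a new reading comes with each control period).
- read_camera(name): name is "side" or "top" or "wrist"; returns a dict with "image" (480x640x3 uint8, red, green, blue), "fx", "fy", "cx", "cy" (pixels), "extrinsics" (4x4, takes a point from world to camera coordinates). Camera axes: x right, y down, z forward; pixel columns grow to the right and rows downward; lengths in m; the calibration is good to about 2 mm. A picture is of the moment at which its call begins. There is no depth.
- finish_job(): hands the job in; it is judged then, once.
Trained networks look in the newest picture that a camera, given by its name, has taken for a name from the list of things; names that differ only in an ending like _2 or _b are one class to them, and where a whole thing is asked for, a point or a joint stands for the part that bears it (a point fixed in the world has none). Each returns a list of dicts, best first, with "p" (0 to 1); they miss things now and then, are a little off and sometimes report something else, mostly with a low value. They report only what shows in the picture. A call takes as long as a camera call.
- regions_of(camera, name): "mask" (480x640 bool, what is visible of it) and "bbox" ([left, top, width, height] in pixels, round what is visible of it).
- tip_of(camera, name): "location" ([column, row] in pixels: a listed point, or the origin of a listed thing).
The state is a dict: "time": time; "q": joint angles; "joint_vel": joint speeds; "joint_torque": joint torques, N m; "tool_pos": TCP position; "tcp_rot": TCP orientation; "wrist_force": force on the tool from outside, world axes, zero at the start; "torque": the same for the moment, N m; "width": opening from 0.0 (shut) to 1.0 (fully open); "grip_force": force on a finger pad.
Only numpy, scipy, OpenCV 4.12 (cv2) and the standard library are available. Lean on these libraries where they do the work, as an engineer would, in place of code of your own. Each camera call takes 0.05 s, during which the arm holds its last target. There are 200 camera calls.

## Working session

There is one attempt and no reset: what is moved stays moved. The work goes in short steps, Python scripts to look and compute and a tool call to move; the robot and the scene stay as the last step left them, time stands still between calls to the robot, and variables do not carry over. Pictures are saved under pics/ and viewed, at most 10 in all, crops included, and the job is handed in when it is done.

Besides the shell and the picture viewer there is one more tool, called by a JSON object that holds its "name" and its "arguments". apply_moves: Moves the arm, as the interface text tells. Scaled input: -1 to 1 covers 0.05 m each way for a shift and 6 degrees each way for a turn. Its arguments: {"type":"object","properties":{"fingers":{"type":"array","items":{"type":"number"}},"travel":{"type":"array","items":{"type":"array","items":{"type":"number"}}},"rotation":{"type":"array","items":{"type":"array","items":{"type":"number"}}},"newtons":{"type":"number"}},"required":["fingers","travel","rotation"]}

```bash
mkdir -p pics; cat > h.py <<'E'
from workcell import *
import numpy as np, cv2
from scipy.spatial.transform import Rotation as R
def ray(c,uv,z):
    T=c["extrinsics"]; Rm=T[:3,:3]; o=-Rm.T@T[:3,3]
    d=Rm.T@np.array([(uv[0]-c["cx"])/c["fx"],(uv[1]-c["cy"])/c["fy"],1])
    return (o+d*(z-o[2])/d[2])
def proj(c,p):
    q=c["extrinsics"]@np.append(p,1); return np.array([c["fx"]*q[0]/q[2]+c["cx"],c["fy"]*q[1]/q[2]+c["cy"]])
E
python3 - <<'E'
from h import *
for n in ["top","side"]:
    c=read_camera(n); cv2.imwrite(f"pics/{n}0.png",c["image"][:,:,::-1])
    T=c["extrinsics"]; print(n,c["fx"],-T[:3,:3].T@T[:3,3])
    for o in ["town_model","house","storey","storey_top","roof","spare_roof","glue_bottle","knife","foam_offcut","tape_roll","rule"]:
        t=tip_of(n,o); r=regions_of(n,o)
        print(o,[(np.round(a["location"]).tolist(),round(a["p"],2), ray(c,a["location"],0.0).round(3).tolist()) for a in t[:2]],[(a["bbox"],round(a["p"],2)) for a in r[:2]])
s=read_state();print(s)
E
```

```text
top 609.3274961977693 [ 0.31705725 -0.10249392  1.2897072 ]
town_model [] [([74.2, 211.1, 167.1, 169.8], 0.82)]
house [([159.0, 294.0], 0.77, [0.537, 0.257, 0.0])] [([120.1, 252.6, 69.4, 82.4], 0.75)]
storey [([336.0, 339.0], 0.97, [0.439, -0.121, 0.0])] [([304.9, 301.9, 66.8, 73.6], 0.75)]
storey_top [([336.0, 335.0], 0.75, [0.447, -0.123, 0.0])] [([257.9, 176.1, 134.9, 10.3], 0.74), ([305.1, 298.0, 61.0, 77.3], 0.73)]
roof [([398.0, 246.0], 0.71, [0.639, -0.259, 0.0])] [([377.0, 219.4, 40.1, 60.4], 0.87)]
spare_roof [([460.0, 326.0], 0.85, [0.464, -0.385, 0.0])] [([440.0, 302.7, 45.6, 51.4], 0.59), ([377.5, 218.3, 39.5, 55.9], 0.34)]
glue_bottle [([300.0, 217.0], 0.76, [0.707, -0.044, 0.0])] [([287.3, 193.1, 29.9, 35.2], 0.58)]
knife [([400.0, 351.0], 0.73, [0.414, -0.255, 0.0])] [([393.2, 311.2, 11.5, 76.0], 0.72)]
foam_offcut [([480.0, 267.0], 0.72, [0.593, -0.436, 0.0])] [([465.1, 246.5, 40.0, 31.9], 0.94)]
tape_roll [([448.0, 220.0], 0.56, [0.699, -0.37, 0.0])] [([432.4, 201.0, 35.8, 33.1], 0.83)]
rule [([325.0, 181.0], 0.88, [0.792, -0.1, 0.0])] [([257.4, 175.0, 136.4, 11.7], 
[... 1100 characters left out ...]
.7, 124.3, 100.6], 0.42)]
{'time': 2.3, 'q': array([ 1.15806458e+00,  2.63890266e-01,  1.60399381e+00,  5.27639031e-06,
        1.27370229e+00, -3.68997372e-02]), 'joint_vel': array([ 0.00032709,  0.00015545, -0.00090447, -0.00073375,  0.00150407,
       -0.00232945]), 'joint_torque': array([ 7.13004247e-04, -5.15032589e+01, -3.67714727e+01, -3.74779461e-05,
        8.28411758e-04,  6.82127038e-06]), 'tool_pos': array([0.24775536, 0.62788444, 0.23128963]), 'tcp_rot': array([-5.86888910e-01, -3.08628315e+00, -1.13882869e-05]), 'wrist_force': array([-0.46508325,  0.96954746,  0.14164199]), 'torque': array([ 0.00879421, -0.02094602,  0.00826815]), 'grip_force': 0.0, 'width': 1.0023170872941496}
```

```bash
python3 - <<'E'
import cv2
a=cv2.imread("pics/top0.png")
cv2.imwrite("pics/top0c.png",cv2.resize(a[205:395,60:240],None,fx=3.1,fy=3.1,interpolation=cv2.INTER_CUBIC))
cv2.imwrite("pics/top0d.png",cv2.resize(a[195:395,280:520],None,fx=3,fy=3,interpolation=cv2.INTER_CUBIC))
E
```

```text
(no output)
```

View pics/top0c.png

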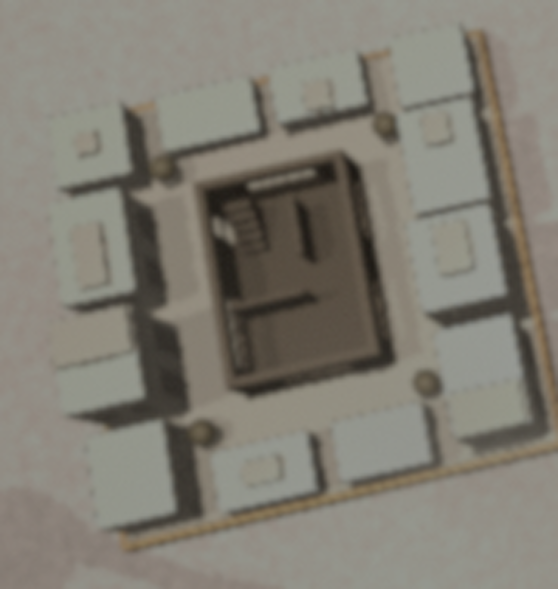

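View pics/top0d.png

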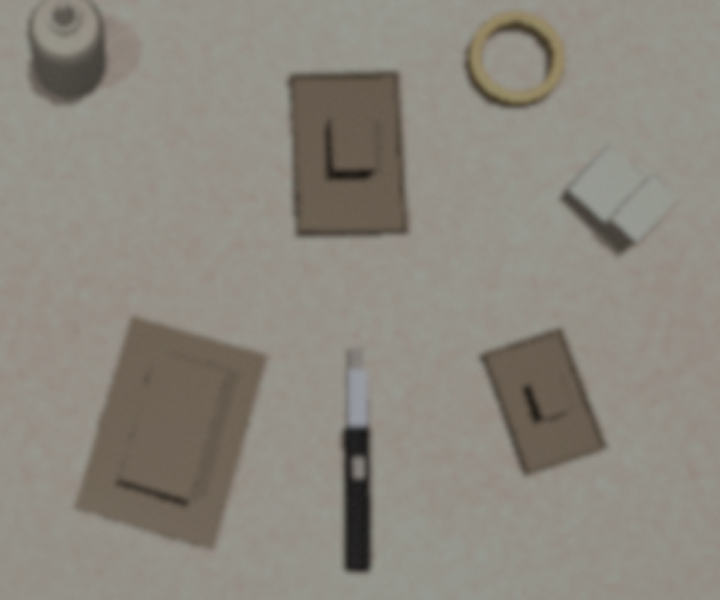

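View pics/side0.png

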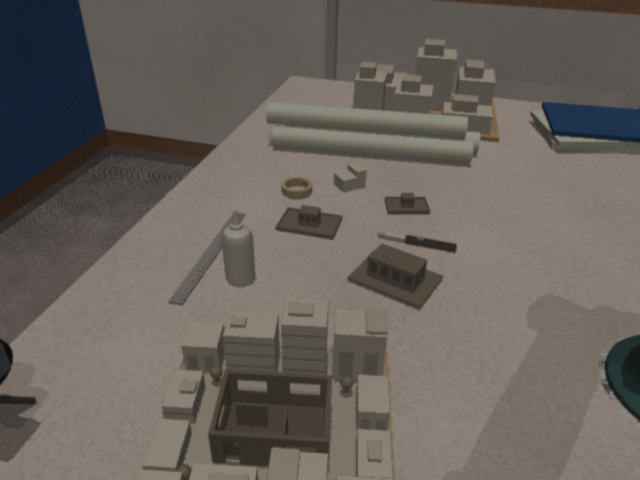

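The top view shows storey (crop ~170,430), larger roof (~348,153), spare roof (~543,400), knife between; the house opening is clear with town yaw ~-12°. Side view confirms it, and that the pieces match their expected names.

```bash
cat >> h.py <<'E'
from scipy.optimize import minimize
def box(lx,ly,z0,z1): return np.array([[sx*lx/2,sy*ly/2,z] for sx in(-1,1) for sy in(-1,1) for z in(z0,z1)])
M={"house":[box(.14,.10,.018,.073)],"storey":[box(.14,.10,.005,.010),box(.09,.05,.01,.05)],
   "roof":[box(.12,.08,0,.009),box(.04,.03,.006,.036)],"spare_roof":[box(.09,.06,0,.009),box(.026,.022,.006,.03)]}
def sil(c,name,x,dz=0,S=4):
    m=np.zeros((480*S,640*S),np.uint8); a=x[2]
    for b in M[name]:
        P=b@np.array([[np.cos(a),np.sin(a),0],[-np.sin(a),np.cos(a),0],[0,0,1]])+[x[0],x[1],dz]
        uv=np.array([proj(c,p) for p in P]); uv=(uv+.5)*S-.5
        cv2.fillConvexPoly(m,cv2.convexHull(np.round(uv*16).astype(np.int32)),255,shift=4)
    return cv2.resize(m,(640,480),interpolation=cv2.INTER_AREA)/255.
def card(c,mask):
    hsv=cv2.cvtColor(c["image"],cv2.COLOR_RGB2HSV); k=cv2.dilate(mask.astype(np.uint8),np.ones((7,7)))
    med=np.median(c["image"][mask],axis=0); bg=np.median(c["image"][(cv2.dilate(k,np.ones((9,9)))>0)&(k==0)],axis=0)
    t=np.clip(((c["image"].astype(float)-bg)@(med-bg))/((med-bg)@(med-bg)),0,1)
    return (t>.5)*k.astype(float)
def fit(c,name,mask,x0,dz=0):
    f=lambda x: 1-np.minimum(s:=sil(c,name,x,dz),mask).sum()/np.maximum(s,mask).sum()
    r=minimize(f,x0,method="Nelder-Mead",options=dict(initial_simplex=np.array(x0)+np.vstack([np.zeros(3),np.diag([.01,.01,.1])]),xatol=1e-4,fatol=1e-5,maxiter=150))
    return r.x,1-r.fun
E
python3 - <<'E'
from h import *
x0={"house":[.525,.25,-.2],"storey":[.437,-.122,-.28],"roof":[.633,-.255,0.03],"spare_roof":[.46,-.382,.3]}
for cam in ["top","side"]:
    c=read_camera(cam)
    for n in x0:
        rr=regions_of(cam,n)
        if cam=="side" and n in("house","spare_roof"): continue
        best=None
        for r in rr:
            for mk,tag in((r["mask"].astype(float),"net"),(card(c,r["mask"]),"col")):
                x,v=fit(c,n,mk,x0[n]); print(cam,n,tag,x.round(4),round(v,3))
E
```

```text
top house net [0.5322 0.2533 0.228 ] 0.972
top house col [0.5302 0.2514 0.2219] 0.966
top storey net [ 0.4405 -0.1228 -0.2888] 0.978
top storey col [ 0.4396 -0.1236 -0.293 ] 0.981
top roof net [ 0.6411 -0.2526  0.0266] 0.965
top roof col [ 0.6398 -0.2527  0.0117] 0.979
top roof net [ 0.633 -0.255  0.03 ] 0.0
top roof col [ 0.633 -0.255  0.03 ] 0.0
top spare_roof net [ 0.4604 -0.3834  0.3064] 0.943
top spare_roof col [ 0.4598 -0.384   0.3062] 0.97
side storey net [ 0.4405 -0.1226 -0.2949] 0.979
side storey col [ 0.4409 -0.1189 -0.282 ] 0.96
side roof net [ 0.6411 -0.2534  0.0201] 0.95
side roof col [ 0.6406 -0.2515  0.0238] 0.972
```

```bash
cat >> h.py <<'E'
def pose():
    s=read_state(); return s,s["tool_pos"],R.from_rotvec(s["tcp_rot"])
def plan(xyz,yaw,n,dec=2,pr=True):
    """tool-down target, tool y axis at angle yaw (mod pi); turn in first rows, then n rows incl. turn"""
    s,p,r=pose(); ty=np.array([np.cos(yaw),np.sin(yaw),0])
    if ty@r.as_matrix()[:,1]<0: ty=-ty
    z=np.array([0,0,-1.]); T=R.from_matrix(np.column_stack([np.cross(ty,z),ty,z]))
    rv=(r.inv()*T).as_rotvec(); u=np.degrees(rv)/6
    tr=[];ro=[];cp=np.array(p);cr=r
    for i in range(n):
        d=cr.inv().apply((np.array(xyz)-cp)/(n-i))/.05; d=np.round(d,dec); q=np.round(u/n,3)
        tr.append(d.tolist()); ro.append(q.tolist()); cp=cp+cr.apply(d*.05); cr=cr*R.from_rotvec(np.radians(q*6))
    print("pose",p.round(4),"yaw",np.degrees(np.arctan2(*r.as_matrix()[[1,0],1])).round(2),"t",round(s["time"],2),"F",s["wrist_force"].round(2),"w",round(s["width"],3),"g",round(s["grip_force"],1))
    print('"travel":',tr,'"rotation":',ro,"end",cp.round(4))
E
python3 -c "
from h import *
plan([.4405,-.1225,.23],np.pi/2-.291,24)"
```

```text
pose [0.2477 0.6279 0.2313] yaw 68.47 t 2.8 F [-0.29  0.52  0.22] w 1.001 g 0.0
"travel": [[-0.38, -0.52, 0.0], [-0.38, -0.52, 0.0], [-0.38, -0.53, 0.0], [-0.37, -0.53, 0.0], [-0.37, -0.53, 0.0], [-0.37, -0.53, 0.0], [-0.37, -0.53, 0.0], [-0.37, -0.53, 0.0], [-0.36, -0.53, 0.0], [-0.36, -0.53, 0.0], [-0.36, -0.54, 0.0], [-0.36, -0.54, 0.0], [-0.36, -0.54, 0.0], [-0.35, -0.54, 0.0], [-0.35, -0.54, 0.0], [-0.35, -0.54, 0.0], [-0.35, -0.54, 0.0], [-0.35, -0.55, 0.0], [-0.34, -0.55, 0.0], [-0.34, -0.55, 0.01], [-0.34, -0.55, 0.0], [-0.34, -0.55, 0.01], [-0.34, -0.55, 0.0], [-0.33, -0.54, 0.01]] "rotation": [[0.0, 0.0, -0.034], [0.0, 0.0, -0.034], [0.0, 0.0, -0.034], [0.0, 0.0, -0.034], [0.0, 0.0, -0.034], [0.0, 0.0, -0.034], [0.0, 0.0, -0.034], [0.0, 0.0, -0.034], [0.0, 0.0, -0.034], [0.0, 0.0, -0.034], [0.0, 0.0, -0.034], [0.0, 0.0, -0.034], [0.0, 0.0, -0.034], [0.0, 0.0, -0.034], [0.0, 0.0, -0.034], [0.0, 0.0, -0.034], [0.0, 0.0, -0.034], [0.0, 0.0, -0.034], [0.0, 0.0, -0.034], [0.0, 0.0, -0.034], [0.0, 0.0, -0.034], [0.0, 0.0, -0.034], [0.0, 0.0, -0.034], [0.0, 0.0, -0.034]] end [ 0.4405 -0.1224  0.2298]
```

```bash
python3 -c "
from h import *
plan([.50,.25,.30],np.pi/2+.225,12)"
```

```text
pose [0.2477 0.6279 0.2313] yaw 68.47 t 2.8 F [-0.29  0.52  0.22] w 1.001 g 0.0
"travel": [[-0.62, -0.43, -0.11], [-0.6, -0.46, -0.11], [-0.58, -0.49, -0.12], [-0.55, -0.52, -0.11], [-0.52, -0.55, -0.12], [-0.5, -0.57, -0.11], [-0.47, -0.6, -0.12], [-0.44, -0.62, -0.11], [-0.4, -0.64, -0.12], [-0.37, -0.66, -0.11], [-0.34, -0.68, -0.12], [-0.3, -0.69, -0.11]] "rotation": [[0.0, 0.0, -0.478], [0.0, 0.0, -0.478], [0.0, 0.0, -0.478], [0.0, 0.0, -0.478], [0.0, 0.0, -0.478], [0.0, 0.0, -0.478], [0.0, 0.0, -0.478], [0.0, 0.0, -0.478], [0.0, 0.0, -0.478], [0.0, 0.0, -0.478], [0.0, 0.0, -0.478], [0.0, 0.0, -0.478]] end [0.4999 0.2499 0.2998]
```

{"name": "apply_moves", "arguments": {"fingers": [1,1,1,1,1,1,1,1,1,1,1,1], "travel": [[-0.62,-0.43,-0.11],[-0.6,-0.46,-0.11],[-0.58,-0.49,-0.12],[-0.55,-0.52,-0.11],[-0.52,-0.55,-0.12],[-0.5,-0.57,-0.11],[-0.47,-0.6,-0.12],[-0.44,-0.62,-0.11],[-0.4,-0.64,-0.12],[-0.37,-0.66,-0.11],[-0.34,-0.68,-0.12],[-0.3,-0.69,-0.11]], "rotation": [[0,0,-0.48],[0,0,-0.48],[0,0,-0.48],[0,0,-0.48],[0,0,-0.48],[0,0,-0.48],[0,0,-0.48],[0,0,-0.48],[0,0,-0.48],[0,0,-0.48],[0,0,-0.48],[0,0,-0.48]]}}

```text
time: 4.0
tool_pos: [0.5011, 0.2488, 0.3003]
tcp_rot: [-0.36, 3.12, 0.0]
wrist_force: [0.9, 1.1, 0.0]
width: 1.0
grip_force: 0.0
```

{"name": "apply_moves", "arguments": {"fingers": [1,1,1], "travel": [[0,0,0],[0,0,0],[0,0,0]], "rotation": [[0,0,0],[0,0,0],[0,0,0]]}}

```text
time: 4.3
tool_pos: [0.4998, 0.2507, 0.2995]
tcp_rot: [0.356, -3.121, -0.001]
wrist_force: [-0.6, 0.1, -0.6]
width: 1.0
grip_force: 0.0
```

```bash
python3 - <<'E'
from h import *
c=read_camera("wrist"); cv2.imwrite("pics/w1.png",c["image"][:,:,::-1])
T=c["extrinsics"]; print(c["fx"],-T[:3,:3].T@T[:3,3], T[2,:3])
for r in regions_of("wrist","house"):
    print(r["p"],r["bbox"],fit(c,"house",r["mask"].astype(float),[.531,.252,.225]))
print([(proj(c,p)).round() for p in np.array([[.07,.05],[.07,-.05],[-.07,-.05],[-.07,.05]])@np.array([[np.cos(.225),np.sin(.225)],[-np.sin(.225),np.cos(.225)]])+[.531,.252] for p in [np.append(p,.073)]])
plan([.4405,-.1225,.23],np.pi/2-.291,12)
E
```

```text
430.85554630431744 [0.43461986 0.23498818 0.44174561] [ 0.25808882  0.05960946 -0.96428049]
0.81 [251.9, 150.6, 116.7, 156.2] (array([0.53298662, 0.25109361, 0.22499353]), np.float64(0.9707878933268668))
[array([366., 304.]), array([258., 304.]), array([253., 151.]), array([371., 151.])]
pose [0.4996 0.2511 0.2995] yaw 103.1 t 4.4 F [-0.02 -0.27 -0.51] w 1.005 g 0.0
"travel": [[0.24, -0.58, 0.12], [0.21, -0.59, 0.12], [0.19, -0.6, 0.11], [0.16, -0.61, 0.12], [0.13, -0.62, 0.11], [0.11, -0.62, 0.12], [0.08, -0.63, 0.11], [0.05, -0.63, 0.12], [0.02, -0.63, 0.11], [-0.0, -0.63, 0.12], [-0.03, -0.63, 0.11], [-0.07, -0.63, 0.12]] "rotation": [[0.0, -0.001, 0.414], [0.0, -0.001, 0.414], [0.0, -0.001, 0.414], [0.0, -0.001, 0.414], [0.0, -0.001, 0.414], [0.0, -0.001, 0.414], [0.0, -0.001, 0.414], [0.0, -0.001, 0.414], [0.0, -0.001, 0.414], [0.0, -0.001, 0.414], [0.0, -0.001, 0.414], [0.0, -0.001, 0.414]] end [ 0.4407 -0.1227  0.2299]
```

View pics/w1.png

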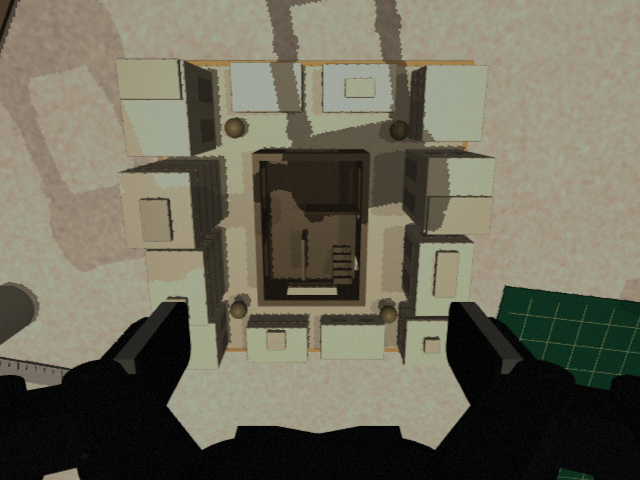

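The house rim shows at about columns 252–370, rows 150–304, matching the projection to a pixel; neighbours and trees are clear of it.

```bash
python3 - <<'E'
from h import *
c=read_camera("wrist"); 
r=regions_of("wrist","house")[0]; k=card(c,r["mask"])
k=cv2.morphologyEx(k.astype(np.uint8),cv2.MORPH_OPEN,np.ones((5,5)))
cs=max(cv2.findContours(k,0,2)[0],key=cv2.contourArea); h=cv2.fillPoly(np.zeros_like(k),[cs],1).astype(float)
print(fit(c,"house",h,[.531,.252,.225]))
# sub-pixel rim edges: strongest gradient within 5 px of the model's outer rim, scored over pose
g=cv2.GaussianBlur(c["image"].astype(np.float32).mean(2),(0,0),1)
def cost(x):
    a=x[2];Q=np.array([[np.cos(a),-np.sin(a)],[np.sin(a),np.cos(a)]]);v=0
    s=np.linspace(-.9,.9,60)
    for n,e in(((1,0),.07),((-1,0),.07),((0,1),.05),((0,-1),.05)):
        n=np.array(n);t=np.array([-n[1],n[0]]);L=.12-e
        val=[]
        for d in(-.0012,.0012):
            P=(n*(e+d)+np.outer(s*L,t))@Q.T+x[:2]
            uv=np.array([proj(c,[*q,.073]) for q in P],np.float32)
            val.append(cv2.remap(g,uv[None,:,0],uv[None,:,1],1)[0])
        v+=np.clip(val[1]-val[0],-40,40).mean()
    return -v
b=min((minimize(cost,x0,method="Nelder-Mead",options=dict(initial_simplex=np.array(x0)+np.vstack([np.zeros(3),np.diag([.002,.002,.01])]))) for x0 in([.531,.252,.225],[.533,.251,.225],[.5325,.2535,.22])),key=lambda r:r.fun)
print(b.x.round(4),b.fun)
E
```

```text
(array([0.53167199, 0.25158693, 0.21998676]), np.float64(0.9621205404189159))
[0.528  0.2501 0.223 ] -132.45245361328125
```

{"name": "apply_moves", "arguments": {"fingers": [1,1,1,1,1,1,1,1,1,1,1,1], "travel": [[0.24,-0.58,0.12],[0.21,-0.59,0.12],[0.19,-0.6,0.11],[0.16,-0.61,0.12],[0.13,-0.62,0.11],[0.11,-0.62,0.12],[0.08,-0.63,0.11],[0.05,-0.63,0.12],[0.02,-0.63,0.11],[0,-0.63,0.12],[-0.03,-0.63,0.11],[-0.07,-0.63,0.12]], "rotation": [[0,0,0.414],[0,0,0.414],[0,0,0.414],[0,0,0.414],[0,0,0.414],[0,0,0.414],[0,0,0.414],[0,0,0.414],[0,0,0.414],[0,0,0.414],[0,0,0.414],[0,0,0.414]]}}

```text
time: 5.7
tool_pos: [0.4407, -0.1241, 0.2302]
tcp_rot: [0.459, 3.107, 0.0]
wrist_force: [-0.7, -0.1, 0.5]
width: 1.002
grip_force: 0.0
```

{"name": "apply_moves", "arguments": {"fingers": [1,1,1], "travel": [[0,0,0],[0,0,0],[0,0,0]], "rotation": [[0,0,0],[0,0,0],[0,0,0]]}}

```text
time: 6.0
tool_pos: [0.4412, -0.1226, 0.2305]
tcp_rot: [0.456, 3.108, 0.001]
wrist_force: [0.0, 0.4, 0.3]
width: 0.998
grip_force: 0.0
```

```bash
python3 - <<'E'
from h import *
c=read_camera("wrist"); cv2.imwrite("pics/w2.png",c["image"][:,:,::-1])
for r in regions_of("wrist","storey"):
    print(r["p"],r["bbox"])
    for m in (r["mask"].astype(float),card(c,r["mask"])): print(fit(c,"storey",m,[.4405,-.1225,-.29]))
plan([.4405,-.1225,.06],np.pi/2-.291,6)
E
```

```text
0.82 [257.7, 116.8, 119.6, 157.7]
(array([ 0.44119721, -0.12489387, -0.29145572]), np.float64(0.9843426170545392))
(array([ 0.44096613, -0.123747  , -0.29944077]), np.float64(0.9703503149607557))
pose [ 0.4414 -0.1225  0.2306] yaw 73.33 t 6.1 F [ 0.01  0.56 -0.27] w 0.999 g 0.0
"travel": [[0.0, -0.0, 0.57], [0.0, -0.0, 0.57], [0.0, -0.0, 0.57], [0.01, -0.0, 0.57], [0.0, -0.0, 0.57], [0.01, -0.01, 0.56]] "rotation": [[0.0, 0.001, 0.0], [0.0, 0.001, 0.0], [0.0, 0.001, 0.0], [0.0, 0.001, 0.0], [0.0, 0.001, 0.0], [0.0, 0.001, 0.0]] end [ 0.4403 -0.1227  0.0601]
```

```bash
python3 -c "
from h import *
plan([.441,-.124,.016],np.pi/2-.292,10)"
```

```text
pose [ 0.4414 -0.1225  0.2306] yaw 73.33 t 6.1 F [ 0.01  0.56 -0.27] w 0.999 g 0.0
"travel": [[0.0, -0.0, 0.43], [0.0, -0.0, 0.43], [0.0, -0.0, 0.43], [0.0, -0.0, 0.43], [0.0, -0.01, 0.43], [0.0, -0.0, 0.43], [0.0, -0.01, 0.43], [0.0, -0.0, 0.43], [0.0, -0.01, 0.43], [0.0, -0.0, 0.42]] "rotation": [[0.0, 0.0, 0.001], [0.0, 0.0, 0.001], [0.0, 0.0, 0.001], [0.0, 0.0, 0.001], [0.0, 0.0, 0.001], [0.0, 0.0, 0.001], [0.0, 0.0, 0.001], [0.0, 0.0, 0.001], [0.0, 0.0, 0.001], [0.0, 0.0, 0.001]] end [ 0.4411 -0.1239  0.0161]
```

View pics/w2.png

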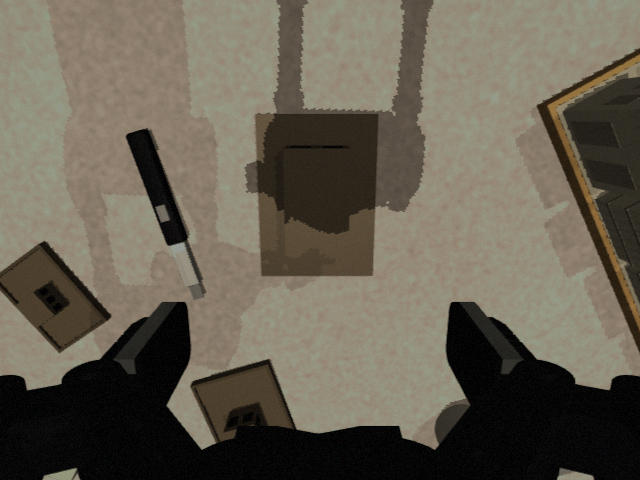

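The storey plate lies at columns 257–378, rows 113–276, square between the fingers, with nothing near. Descend.

{"name": "apply_moves", "arguments": {"fingers": [1,1,1,1,1,1,1,1,1,1,1,1], "travel": [[0,0,0.45],[0,0,0.45],[0,0,0.45],[0,0,0.45],[0,-0.01,0.45],[0,0,0.45],[0,-0.01,0.45],[0,0,0.45],[0,-0.01,0.4],[0,0,0.29],[0,0,0],[0,0,0]], "rotation": [[0,0,0],[0,0,0],[0,0,0],[0,0,0],[0,0,0],[0,0,0],[0,0,0],[0,0,0],[0,0,0],[0,0,0],[0,0,0],[0,0,0]]}}

```text
time: 7.3
tool_pos: [0.4409, -0.1244, 0.016]
tcp_rot: [-0.456, -3.108, -0.0]
wrist_force: [0.2, -0.2, -0.9]
width: 0.998
grip_force: 0.0
```

{"name": "apply_moves", "arguments": {"fingers": [0,0,0,0,0,0,0,0,0,0], "newtons": 40, "travel": [[0,0,0],[0,0,0],[0,0,0],[0,0,0],[0,0,0],[0,0,0],[0,0,0],[0,0,0],[0,0,0],[0,0,0]], "rotation": [[0,0,0],[0,0,0],[0,0,0],[0,0,0],[0,0,0],[0,0,0],[0,0,0],[0,0,0],[0,0,0],[0,0,0]]}}

```text
time: 8.3
tool_pos: [0.4417, -0.1253, 0.0169]
tcp_rot: [0.458, 3.106, -0.0]
wrist_force: [0.3, 1.5, 6.3]
width: 0.585
grip_force: 43.0
```

```bash
python3 -c "
from h import *
plan([.441,-.124,.216],np.pi/2-.292,8)"
```

```text
pose [ 0.4417 -0.1253  0.0169] yaw 73.22 t 8.3 F [0.26 1.47 6.25] w 0.585 g 43.0
"travel": [[0.0, 0.0, -0.5], [0.0, 0.0, -0.5], [0.0, 0.0, -0.5], [0.0, 0.0, -0.5], [0.0, 0.01, -0.5], [0.01, 0.0, -0.49], [0.0, 0.01, -0.5], [0.01, 0.0, -0.49]] "rotation": [[0.0, 0.003, -0.001], [0.0, 0.003, -0.001], [0.0, 0.003, -0.001], [0.0, 0.003, -0.001], [0.0, 0.003, -0.001], [0.0, 0.003, -0.001], [0.0, 0.003, -0.001], [0.0, 0.003, -0.001]] end [ 0.4408 -0.124   0.2159]
```

{"name": "apply_moves", "arguments": {"fingers": [0,0,0,0,0,0,0,0,0,0], "travel": [[0,0,-0.1],[0,0,-0.3],[0,0,-0.5],[0,0,-0.5],[0,0,-0.5],[0,0,-0.5],[0,0,-0.6],[0,0,-0.6],[0,0,-0.4],[0,0,0]], "rotation": [[0,0,0],[0,0,0],[0,0,0],[0,0,0],[0,0,0],[0,0,0],[0,0,0],[0,0,0],[0,0,0],[0,0,0]]}}

```text
time: 9.3
tool_pos: [0.4424, -0.1258, 0.2192]
tcp_rot: [0.458, 3.102, -0.002]
wrist_force: [0.7, 0.5, -1.2]
width: 0.585
grip_force: 42.1
```

```bash
python3 - <<'E'
from h import *
c=read_camera("wrist"); cv2.imwrite("pics/w3.png",c["image"][:,:,::-1])
s,p,r=pose()
for rr in regions_of("wrist","storey"):
    print(rr["p"],rr["bbox"])
    for dz in (.19,.197,.204):
      print(dz,fit(c,"storey",rr["mask"].astype(float),[p[0],p[1],-.29],dz))
for cam in("side","top"):
  cc=read_camera(cam)
  for rr in regions_of(cam,"storey")[:1]:
    for dz in (.19,.197,.204): print(cam,dz,fit(cc,"storey",rr["mask"].astype(float),[p[0],p[1],-.29],dz))
plan([.532,.252,.25],np.pi/2+.223,12)
E
```

```text
0.66 [169.3, 103.7, 299.3, 329.1]
0.19 (array([ 0.44247229, -0.12261163, -0.29285635]), np.float64(0.8178510287603387))
0.197 (array([ 0.44188598, -0.12497213, -0.29393953]), np.float64(0.8009207291206993))
0.204 (array([ 0.44183104, -0.12601193, -0.29217325]), np.float64(0.7819818741037466))
side 0.19 (array([ 0.44122978, -0.12534281, -0.29      ]), np.float64(0.0))
side 0.197 (array([ 0.44122978, -0.12534281, -0.29      ]), np.float64(0.0))
side 0.204 (array([ 0.44122978, -0.12534281, -0.29      ]), np.float64(0.0))
top 0.19 (array([ 0.43720473, -0.12286244, -0.28853408]), np.float64(0.4017654243147075))
top 0.197 (array([ 0.43672136, -0.12297918, -0.29891847]), np.float64(0.3975411800488209))
top 0.204 (array([ 0.43684192, -0.12320332, -0.29671819]), np.float64(0.3929053178696156))
pose [ 0.4393 -0.1246  0.2138] yaw 73.22 t 9.6 F [-0.57  0.8  -1.7 ] w 0.577 g 42.2
"travel": [[0.03, 0.65, -0.06], [0.01, 0.65, -0.06], [-0.02, 0.65, -0.06], [-0.05, 0.64, -0.06], [-0.08, 0.64, -0.06], [-0.1, 0.64, -0.06], [-0.13, 0.63, -0.06], [-0.16, 0.63, -0.06], [-0.19, 0.62, -0.06], [-0.21, 0.61, -0.06], [-0.24, 0.6, -0.06], [-0.27, 0.58, -0.06]] "rotation": [[0.001, -0.003, -0.411], [0.001, -0.003, -0.411], [0.001, -0.003, -0.411], [0.001, -0.003, -0.411], [0.001, -0.003, -0.411], [0.001, -0.003, -0.411], [0.001, -0.003, -0.411], [0.001, -0.003, -0.411], [0.001, -0.003, -0.411], [0.001, -0.003, -0.411], [0.001, -0.003, -0.411], [0.001, -0.003, -0.411]] end [0.5321 0.252  0.2498]
```

View pics/w3.png

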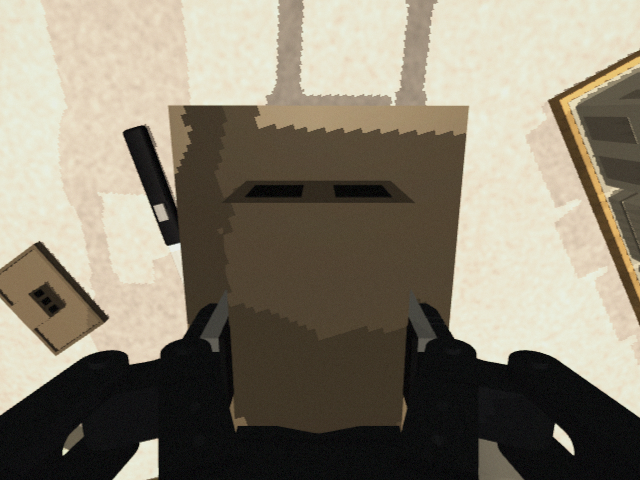

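The storey is held: plate far corners at (169,106) and (468,105), block's far top edge (225,203)–(413,203), nearly symmetric about the tool axis. Readings are noisy, so I average.

```bash
cat >> h.py <<'E'
def avg(n=8,cam="wrist"):
    P=[];V=[];E=[];Fs=[]
    for _ in range(n):
        c=read_camera(cam); s=read_state(); P.append(s["tool_pos"]);V.append(R.from_rotvec(s["tcp_rot"]).as_quat());E.append(c["extrinsics"]);Fs.append(s["wrist_force"])
    r=R.from_quat(V).mean(); E=np.array(E); print("sd",np.std(P,0).round(4),"sdE",E[:,:3,3].std(0).round(4))
    Em=np.eye(4);Em[:3,:3]=R.from_matrix(E[:,:3,:3]).mean().as_matrix();Em[:3,3]=E[:,:3,3].mean(0)
    return np.mean(P,0),r,Em,np.mean(Fs,0),c
E
python3 - <<'E'
from h import *
p,r,E,F,c=avg()
K=np.array([[c["fx"],0,c["cx"]],[0,c["fy"],c["cy"]],[0,0,1]])
g=cv2.cvtColor(c["image"],cv2.COLOR_RGB2GRAY)
uv=np.array([[169,105.5],[468,105],[225,203],[413,203],[247,181],[391,181],[188,300],[449,300]],np.float32)
uv=uv[:6]
# in storey frame, image up = far side
ob=np.array([[-.07,-.05,.01],[-.07,.05,.01],[-.045,-.025,.05],[-.045,.025,.05],[-.045,-.025,.01],[-.045,.025,.01]])
for sg in (1,-1):
    o=ob*[sg,sg,1]
    ok,rv,tv=cv2.solvePnP(o,uv,K,None,flags=cv2.SOLVEPNP_SQPNP)
    pr=cv2.projectPoints(o,rv,tv,K,None)[0][:,0]
    W=E[:3,:3].T@(tv[:,0]-E[:3,3]); Rw=E[:3,:3].T@cv2.Rodrigues(rv)[0]
    print("res",np.abs(pr-uv).max().round(1),"storey world",W.round(4),"in tool",r.inv().apply(W-p).round(4),"\n",(r.inv().as_matrix()@Rw).round(3))
print(p,np.degrees(np.arctan2(*r.as_matrix()[[1,0],1])),r.as_matrix()[:,2],F)
E
```

```text
sd [0.0004 0.0001 0.0005] sdE [0.     0.0007 0.0001]
res 1.7 storey world [ 0.4395 -0.1249  0.1958] in tool [ 0.0006 -0.0003  0.0191] 
 [[-1.     0.001 -0.007]
 [ 0.001  1.     0.   ]
 [ 0.007  0.    -1.   ]]
res 1.7 storey world [ 0.4395 -0.1249  0.1958] in tool [ 0.0006 -0.0003  0.0191] 
 [[ 1.    -0.001 -0.007]
 [-0.001 -1.     0.   ]
 [-0.007 -0.    -1.   ]]
[ 0.44011054 -0.12486919  0.21496186] 73.21969123583301 [-1.43517488e-03  4.71455242e-04 -9.99998859e-01] [ 0.27133686 -0.16842815 -1.07817556]
```

```bash
python3 -c "
from h import *
plan([.532,.2515,.215],np.pi/2+.223,14)"
```

```text
pose [ 0.4405 -0.125   0.2156] yaw 73.22 t 10.0 F [ 0.29 -0.89 -0.73] w 0.576 g 42.2
"travel": [[0.03, 0.55, 0.0], [0.01, 0.55, 0.0], [-0.01, 0.55, 0.0], [-0.03, 0.55, 0.0], [-0.05, 0.55, 0.0], [-0.07, 0.55, 0.0], [-0.09, 0.55, 0.0], [-0.11, 0.54, 0.0], [-0.13, 0.54, 0.0], [-0.15, 0.53, 0.0], [-0.17, 0.53, 0.0], [-0.2, 0.52, 0.0], [-0.21, 0.51, 0.01], [-0.23, 0.51, 0.0]] "rotation": [[0.0, -0.0, -0.352], [0.0, -0.0, -0.352], [0.0, -0.0, -0.352], [0.0, -0.0, -0.352], [0.0, -0.0, -0.352], [0.0, -0.0, -0.352], [0.0, -0.0, -0.352], [0.0, -0.0, -0.352], [0.0, -0.0, -0.352], [0.0, -0.0, -0.352], [0.0, -0.0, -0.352], [0.0, -0.0, -0.352], [0.0, -0.0, -0.352], [0.0, -0.0, -0.352]] end [0.5318 0.2515 0.2152]
```

{"name": "apply_moves", "arguments": {"fingers": [0,0,0,0,0,0,0,0,0,0,0,0], "travel": [[0.03,0.55,0],[0.01,0.55,0],[-0.01,0.55,0],[-0.03,0.55,0],[-0.05,0.55,0],[-0.07,0.55,0],[-0.09,0.55,0],[-0.11,0.54,0],[-0.13,0.54,0],[-0.15,0.53,0],[-0.17,0.53,0],[-0.2,0.52,0]], "rotation": [[0,0,-0.352],[0,0,-0.352],[0,0,-0.352],[0,0,-0.352],[0,0,-0.352],[0,0,-0.352],[0,0,-0.352],[0,0,-0.352],[0,0,-0.352],[0,0,-0.352],[0,0,-0.352],[0,0,-0.352]]}}

```text
time: 11.2
tool_pos: [0.5189, 0.1987, 0.2158]
tcp_rot: [-0.237, 3.132, -0.0]
wrist_force: [0.1, -0.1, -1.1]
width: 0.579
grip_force: 42.2
```

{"name": "apply_moves", "arguments": {"fingers": [0,0,0,0,0,0], "travel": [[-0.21,0.51,0.01],[-0.23,0.51,0],[0,0,0.5],[0,0,0.5],[0,0,0],[0,0,0]], "rotation": [[0,0,-0.352],[0,0,-0.352],[0,0,0],[0,0,0],[0,0,0],[0,0,0]]}}

```text
time: 11.8
tool_pos: [0.5314, 0.2513, 0.1649]
tcp_rot: [0.35, -3.12, 0.001]
wrist_force: [0.5, 0.3, -1.0]
width: 0.581
grip_force: 42.2
```

```bash
python3 - <<'E'
from h import *
p,r,E,F,c=avg(4); print(p.round(4),np.degrees(np.arctan2(*r.as_matrix()[[1,0],1])).round(2),F.round(1))
cv2.imwrite("pics/w4.png",c["image"][:,:,::-1])
s=read_camera("side")
cv2.imwrite("pics/s4.png",cv2.resize(s["image"][270:480,130:410,::-1],None,fx=2.8,fy=2.8,interpolation=cv2.INTER_CUBIC))
t=read_camera("top")
for rr in regions_of("top","storey")[:1]: print(rr["p"],rr["bbox"])
cv2.imwrite("pics/t4.png",cv2.resize(t["image"][205:395,60:240,::-1],None,fx=3.1,fy=3.1,interpolation=cv2.INTER_CUBIC))
E
```

```text
sd [0.0003 0.0001 0.0004] sdE [0.0002 0.0008 0.0004]
[0.5328 0.2517 0.1669] 102.77 [ 0.1 -0.3 -0.3]
0.86 [117.5, 244.7, 55.1, 75.9]
```

View pics/s4.png

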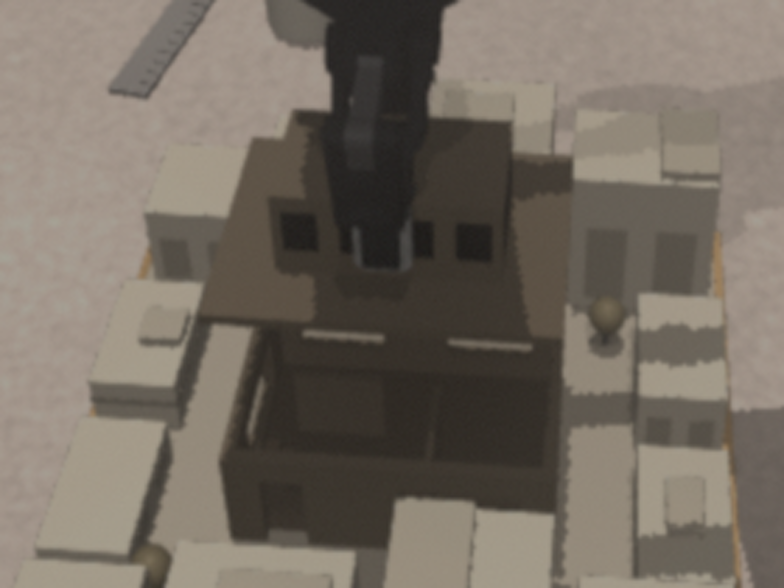

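Side view: storey plate's near edge (200,318)–(568,340), house's near rim (222,455)–(558,465), hovering above the house with block clearance.

```bash
python3 - <<'E'
from h import *
c=read_camera("side"); s,p,r=pose(); print(p.round(4))
g=lambda u,v:np.array([u/2.8+130,v/2.8+270])
for n,(a,b),z in(("house",((222,455),(558,465)),.073),("plate",((200,318),(568,340)),p[2]-.019+.010)):
    A=ray(c,g(*a),z)[:2];B=ray(c,g(*b),z)[:2]; print(n,A.round(4),B.round(4),"mid",((A+B)/2).round(4),"len",np.linalg.norm(A-B).round(4),"yaw",np.arctan2(*(A-B)[::-1]).round(3))
# predicted pixel for models, in crop coords
def crop(P): return [((proj(c,q)-[130,270])*2.8).round(0).tolist() for q in P]
for x,z in(((.532,.2515,.223),.073),((p[0],p[1],.223),p[2]-.009)):
    Q=np.array([[np.cos(x[2]),-np.sin(x[2])],[np.sin(x[2]),np.cos(x[2])]])
    print(crop([[*(Q@[sx*.07,sy*.05]+x[:2]),z] for sx,sy in((1,1),(-1,1),(1,-1),(-1,-1))]))
E
```

```text
[0.5323 0.2515 0.1662]
house [0.5875 0.3152] [0.4535 0.2784] mid [0.5205 0.2968] len 0.139 yaw 0.268
plate [0.5878 0.3159] [0.4505 0.2839] mid [0.5192 0.2999] len 0.1409 yaw 0.229
[[218.0, 455.0], [556.0, 478.0], [266.0, 273.0], [566.0, 292.0]]
[[196.0, 317.0], [561.0, 340.0], [251.0, 139.0], [571.0, 157.0]]
```

View pics/w4.png

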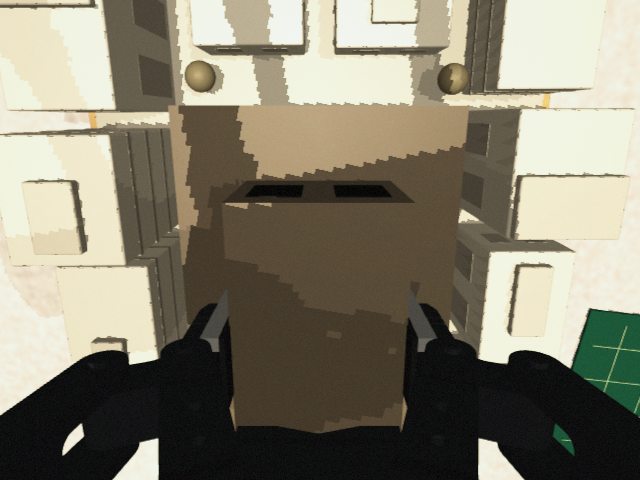

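Wrist view: plate corners unchanged at (169,106)/(468,105), so the grip is stable. A small x correction (~0.8 mm), then descend to just above the rim.

{"name": "apply_moves", "arguments": {"fingers": [0,0,0,0,0,0,0], "travel": [[-0.02,0,0.2],[0,0,0.3],[0,0,0.3],[0,0,0.3],[0,0,0.2],[0,0,0.1],[0,0,0]], "rotation": [[0,0,0],[0,0,0],[0,0,0],[0,0,0],[0,0,0],[0,0,0],[0,0,0]]}}

```text
time: 12.9
tool_pos: [0.532, 0.2514, 0.0939]
tcp_rot: [0.35, -3.12, 0.001]
wrist_force: [-0.5, -0.1, -0.5]
width: 0.578
grip_force: 42.2
```

```bash
python3 - <<'E'
from h import *
p,r,E,F,c=avg(4); print(p.round(4),np.degrees(np.arctan2(*r.as_matrix()[[1,0],1])).round(2),F.round(1))
s=read_camera("side")
cv2.imwrite("pics/s5.png",cv2.resize(s["image"][330:480,190:350,::-1],None,fx=4,fy=4,interpolation=cv2.INTER_CUBIC))
E
```

```text
sd [0.0003 0.0002 0.0005] sdE [0.0001 0.0007 0.0002]
[0.5332 0.2519 0.0957] 102.79 [ 0.1  0.  -0.7]
```

View pics/s5.png

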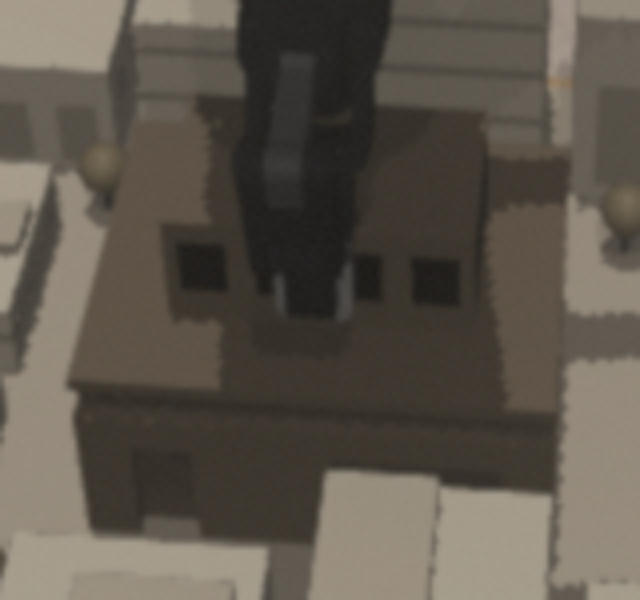

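The plate's near edge (70,383)–(558,413) sits over the walls (78,395)–(555,425), evenly on both ends. Lower gently.

{"name": "apply_moves", "arguments": {"fingers": [0,0,0,0,0,0], "travel": [[0,0,0.04],[0,0,0.04],[0,0,0.03],[0,0,0.03],[0,0,0],[0,0,0]], "rotation": [[0,0,0],[0,0,0],[0,0,0],[0,0,0],[0,0,0],[0,0,0]]}}

```text
time: 13.75
tool_pos: [0.5327, 0.2517, 0.0881]
tcp_rot: [0.35, -3.122, 0.0]
wrist_force: [0.3, 0.6, -0.8]
width: 0.578
grip_force: 42.2
```

{"name": "apply_moves", "arguments": {"fingers": [0,0], "travel": [[0,0,0.02],[0,0,0]], "rotation": [[0,0,0],[0,0,0]]}}

```text
time: 13.95
tool_pos: [0.5328, 0.2517, 0.0872]
tcp_rot: [0.35, -3.122, 0.0]
wrist_force: [0.5, -0.6, -1.5]
width: 0.578
grip_force: 42.2
```

```bash
python3 - <<'E'
from h import *
p,r,E,F,c=avg(4); print(p.round(4),np.degrees(np.arctan2(*r.as_matrix()[[1,0],1])).round(2),F.round(1))
E
```

```text
sd [0. 0. 0.] sdE [0. 0. 0.]
[0.5328 0.2517 0.0873] 102.79 [-0.3  0.3 -0.9]
```

{"name": "apply_moves", "arguments": {"fingers": [0,0], "travel": [[0,0,0.02],[0,0,0]], "rotation": [[0,0,0],[0,0,0]]}}

```text
time: 14.35
tool_pos: [0.5327, 0.2517, 0.0861]
tcp_rot: [0.35, -3.122, 0.0]
wrist_force: [-0.1, -1.1, -0.3]
width: 0.58
grip_force: 42.2
```

{"name": "apply_moves", "arguments": {"fingers": [0,0], "travel": [[0,0,0.015],[0,0,0]], "rotation": [[0,0,0],[0,0,0]]}}

```text
time: 14.55
tool_pos: [0.5327, 0.2517, 0.0854]
tcp_rot: [0.35, -3.122, 0.0]
wrist_force: [0.4, 0.7, -1.5]
width: 0.575
grip_force: 42.2
```

{"name": "apply_moves", "arguments": {"fingers": [0,0], "travel": [[0,0,0.015],[0,0,0]], "rotation": [[0,0,0],[0,0,0]]}}

```text
time: 14.75
tool_pos: [0.5329, 0.2517, 0.085]
tcp_rot: [-0.35, 3.122, 0.0]
wrist_force: [-0.8, -0.3, -0.7]
width: 0.58
grip_force: 42.5
```

{"name": "apply_moves", "arguments": {"fingers": [0,0], "travel": [[0,0,0.01],[0,0,0]], "rotation": [[0,0,0],[0,0,0]]}}

```text
time: 14.95
tool_pos: [0.533, 0.2518, 0.085]
tcp_rot: [-0.35, 3.122, 0.0]
wrist_force: [-2.5, -0.8, 5.0]
width: 0.578
grip_force: 42.9
```

Contact at 0.085, exactly the seated height. Release.

{"name": "apply_moves", "arguments": {"fingers": [0.65,0.75,0.85,1,1,1,1,1], "travel": [[0,0,0],[0,0,0],[0,0,0],[0,0,0],[0,0,0],[0,0,0],[0,0,0],[0,0,0]], "rotation": [[0,0,0],[0,0,0],[0,0,0],[0,0,0],[0,0,0],[0,0,0],[0,0,0],[0,0,0]]}}

```text
time: 15.75
tool_pos: [0.5328, 0.2517, 0.0843]
tcp_rot: [0.35, -3.122, -0.0]
wrist_force: [-0.0, 0.8, -0.2]
width: 1.002
grip_force: 0.0
```

{"name": "apply_moves", "arguments": {"fingers": [1,1,1,1,1,1,1,1,1], "travel": [[0,0,-0.1],[0,0,-0.3],[0,0,-0.5],[0,0,-0.6],[0,0,-0.6],[0,0,-0.6],[0,0,-0.6],[0,0,0],[0,0,0]], "rotation": [[0,0,0],[0,0,0],[0,0,0],[0,0,0],[0,0,0],[0,0,0],[0,0,0],[0,0,0],[0,0,0]]}}

```text
time: 16.65
tool_pos: [0.5335, 0.252, 0.2515]
tcp_rot: [-0.349, 3.119, 0.002]
wrist_force: [-0.6, -0.8, -0.4]
width: 1.003
grip_force: 0.0
```

```bash
python3 - <<'E'
from h import *
p,r,E,F,c=avg(3); print(p.round(4),F.round(1))
cv2.imwrite("pics/w6.png",c["image"][:,:,::-1])
for rr in regions_of("wrist","storey")[:2]:
    for dz in(.068,): print(rr["p"],fit(c,"storey",rr["mask"].astype(float),[.532,.252,.223],dz))
s=read_camera("side")
a=cv2.resize(s["image"][330:480,190:350,::-1],None,fx=3.5,fy=3.5,interpolation=cv2.INTER_CUBIC)
cv2.imwrite("pics/s6.png",a)
plan([.53,.03,.25],np.pi/2+.018,12)
E
```

```text
sd [0.0003 0.0001 0.0007] sdE [0.0002 0.0011 0.0003]
[0.5322 0.2515 0.2487] [-0.4 -0.4 -0.6]
0.86 (array([0.53272622, 0.25071152, 0.22246222]), np.float64(0.9908142428153123))
pose [0.5319 0.2513 0.2476] yaw 102.79 t 16.9 F [ 0.7   0.11 -0.15] w 1.004 g 0.0
"travel": [[0.08, -0.36, -0.0], [0.08, -0.36, -0.0], [0.07, -0.36, -0.0], [0.07, -0.36, -0.0], [0.06, -0.36, -0.01], [0.05, -0.37, -0.01], [0.05, -0.37, -0.0], [0.04, -0.37, -0.01], [0.04, -0.37, -0.0], [0.03, -0.37, -0.01], [0.02, -0.36, -0.0], [0.02, -0.37, -0.01]] "rotation": [[-0.001, -0.002, 0.163], [-0.001, -0.002, 0.163], [-0.001, -0.002, 0.163], [-0.001, -0.002, 0.163], [-0.001, -0.002, 0.163], [-0.001, -0.002, 0.163], [-0.001, -0.002, 0.163], [-0.001, -0.002, 0.163], [-0.001, -0.002, 0.163], [-0.001, -0.002, 0.163], [-0.001, -0.002, 0.163], [-0.001, -0.002, 0.163]] end [0.5299 0.0299 0.2502]
```

View pics/s6.png

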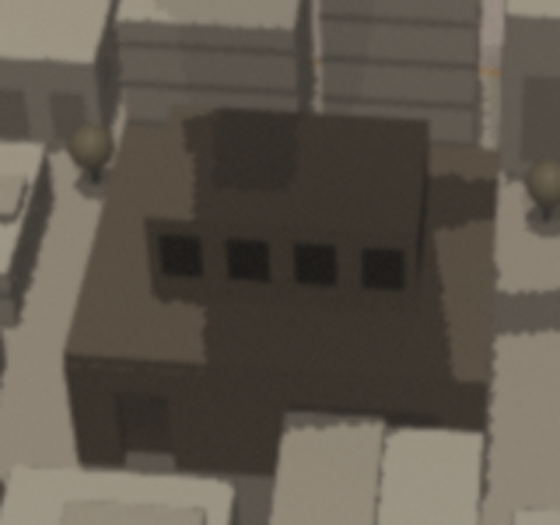

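The storey sits flush: no gap along the plate (70,355)–(490,380). Now to the roof.

```bash
python3 -c "
from h import *
plan([.640,-.253,.22],np.pi/2+.02,16)" | grep -o '"travel.*\]\] "rot.\{40\}'
```

```text
"travel": [[0.01, -0.64, 0.03], [-0.0, -0.65, 0.04], [-0.01, -0.64, 0.03], [-0.02, -0.64, 0.04], [-0.02, -0.64, 0.03], [-0.03, -0.65, 0.04], [-0.04, -0.64, 0.03], [-0.05, -0.64, 0.04], [-0.06, -0.64, 0.03], [-0.07, -0.64, 0.04], [-0.07, -0.64, 0.03], [-0.08, -0.64, 0.04], [-0.09, -0.64, 0.03], [-0.1, -0.64, 0.04], [-0.11, -0.64, 0.03], [-0.12, -0.64, 0.04]] "rotation": [[-0.0, -0.002, 0.121], [-0.0, -
```

{"name": "apply_moves", "arguments": {"fingers": [1,1,1,1,1,1,1,1,1,1,1,1], "travel": [[0.01,-0.64,0.03],[0,-0.65,0.04],[-0.01,-0.64,0.03],[-0.02,-0.64,0.04],[-0.02,-0.64,0.03],[-0.03,-0.65,0.04],[-0.04,-0.64,0.03],[-0.05,-0.64,0.04],[-0.06,-0.64,0.03],[-0.07,-0.64,0.04],[-0.07,-0.64,0.03],[-0.08,-0.64,0.04]], "rotation": [[0,0,0.121],[0,0,0.121],[0,0,0.121],[0,0,0.121],[0,0,0.121],[0,0,0.121],[0,0,0.121],[0,0,0.121],[0,0,0.121],[0,0,0.121],[0,0,0.121],[0,0,0.121]]}}

```text
time: 18.1
tool_pos: [0.613, -0.127, 0.2269]
tcp_rot: [0.111, -3.138, -0.001]
wrist_force: [-0.8, -0.3, 0.5]
width: 0.999
grip_force: 0.0
```

{"name": "apply_moves", "arguments": {"fingers": [1,1,1,1,1,1,1], "travel": [[-0.09,-0.64,0.03],[-0.1,-0.64,0.04],[-0.11,-0.64,0.03],[-0.12,-0.64,0.04],[0,0,0],[0,0,0],[0,0,0]], "rotation": [[0,0,0.121],[0,0,0.121],[0,0,0.121],[0,0,0.121],[0,0,0],[0,0,0],[0,0,0]]}}

```text
time: 18.8
tool_pos: [0.6407, -0.2516, 0.2204]
tcp_rot: [0.033, -3.14, -0.002]
wrist_force: [0.1, -0.5, 0.4]
width: 0.995
grip_force: 0.0
```

```bash
python3 - <<'E'
from h import *
p,r,E,F,c=avg(4); print(p.round(4),np.degrees(np.arctan2(*r.as_matrix()[[1,0],1])).round(2),r.as_matrix()[:,2].round(4))
cv2.imwrite("pics/w7.png",c["image"][:,:,::-1])
for rr in regions_of("wrist","roof")[:2]:
    for m in (rr["mask"].astype(float),card(c,rr["mask"])): print(rr["p"],rr["bbox"],fit(c,"roof",m,[.64,-.253,.02]))
E
```

```text
sd [0.0001 0.     0.0003] sdE [0.0002 0.0001 0.0001]
[ 0.641  -0.2513  0.2211] 91.24 [-4.e-04  4.e-04 -1.e+00]
0.85 [267.7, 124.8, 98.6, 147.4] (array([ 0.6418456 , -0.2549389 ,  0.01918935]), np.float64(0.9874965905991454))
0.85 [267.7, 124.8, 98.6, 147.4] (array([ 0.64128482, -0.25399482,  0.01333881]), np.float64(0.9558811822044532))
```

View pics/w7.png

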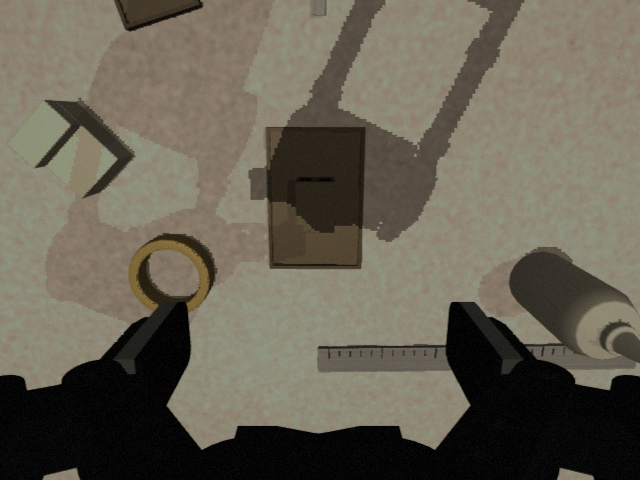

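Wrist view: the larger roof is at columns 266–364, rows 127–268, clear of tape (172,275), offcut and bottle. (That was the 11th picture, one over the limit of 10; I go on by numbers only.)

{"name": "apply_moves", "arguments": {"fingers": [1,1,1,1,1,1,1,1,1,1,1,1], "travel": [[-0.01,-0.03,0.45],[0,-0.03,0.45],[0,0,0.45],[0,0,0.45],[0,0,0.45],[0,0,0.45],[0,0,0.45],[0,0,0.45],[0,0,0.35],[0,0,0.2],[0,0,0.03],[0,0,0]], "rotation": [[0,0,0.03],[0,0,0],[0,0,0],[0,0,0],[0,0,0],[0,0,0],[0,0,0],[0,0,0],[0,0,0],[0,0,0],[0,0,0],[0,0,0]]}}

```text
time: 20.25
tool_pos: [0.642, -0.2556, 0.0126]
tcp_rot: [-0.027, 3.141, -0.0]
wrist_force: [-0.5, -0.1, 0.3]
width: 1.002
grip_force: 0.0
```

```bash
python3 - <<'E'
from h import *
p,r,E,F,c=avg(3); print(p.round(4),np.degrees(np.arctan2(*r.as_matrix()[[1,0],1])).round(2),F.round(1))
E
```

```text
sd [0.0001 0.0001 0.0002] sdE [0.0002 0.0003 0.0002]
[ 0.6427 -0.2559  0.0137] 90.99 [-0.3 -0.4  0.3]
```

{"name": "apply_moves", "arguments": {"fingers": [1,1,0,0,0,0,0,0,0,0,0,0], "newtons": 30, "travel": [[0.025,0.025,0.02],[0,0,0],[0,0,0],[0,0,0],[0,0,0],[0,0,0],[0,0,0],[0,0,0],[0,0,0],[0,0,0],[0,0,0],[0,0,0]], "rotation": [[0,0,0],[0,0,0],[0,0,0],[0,0,0],[0,0,0],[0,0,0],[0,0,0],[0,0,0],[0,0,0],[0,0,0],[0,0,0],[0,0,0]]}}

```text
time: 21.6
tool_pos: [0.6406, -0.2544, 0.0114]
tcp_rot: [-0.027, 3.141, -0.0]
wrist_force: [0.9, -0.0, 0.5]
width: 0.352
grip_force: 30.5
```

```bash
python3 - <<'E'
from h import *
p,r,E,F,c=avg(4); print(p.round(4),np.degrees(np.arctan2(*r.as_matrix()[[1,0],1])).round(2),F.round(1)); print(read_state()["grip_force"],read_state()["width"]*85)
E
```

```text
sd [0. 0. 0.] sdE [0. 0. 0.]
[ 0.6405 -0.2544  0.0114] 91.0 [0.2 0.1 0.7]
30.465522408485413 29.26502143238403
```

{"name": "apply_moves", "arguments": {"fingers": [0,0,0,0,0,0,0,0,0,0,0,0], "travel": [[0,0,-0.1],[0,0,-0.2],[0,0,-0.4],[0,0,-0.5],[0,0,-0.5],[0,0,-0.5],[0,0,-0.6],[0,0,-0.6],[0,0,-0.6],[0,0,-0.4],[0,0,-0.2],[0,0,0]], "rotation": [[0,0,0],[0,0,0],[0,0,0],[0,0,0],[0,0,0],[0,0,0],[0,0,0],[0,0,0],[0,0,0],[0,0,0],[0,0,0],[0,0,0]]}}

```text
time: 23.0
tool_pos: [0.6412, -0.2546, 0.2439]
tcp_rot: [-0.027, 3.138, -0.002]
wrist_force: [0.6, -1.0, -0.3]
width: 0.345
grip_force: 30.3
```

```bash
cat >> h.py <<'E'
def roofheld():
    p,r,E,F,c=avg(4); c["extrinsics"]=E
    print(p.round(4),np.degrees(np.arctan2(*r.as_matrix()[[1,0],1])).round(2),r.as_matrix()[:,2].round(4),F.round(1))
    yaw=np.arctan2(*r.as_matrix()[[1,0],1])-np.pi/2
    rr=regions_of("wrist","roof")[0]; m=rr["mask"].astype(float); print(rr["p"],np.round(rr["bbox"]))
    for cut in (250,280):
        w=np.zeros_like(m);w[:cut]=1
        def f(x):
            s=sil(c,"roof",x[:3],x[3])*w; return 1-np.minimum(s,m*w).sum()/np.maximum(s,m*w).sum()
        x0=np.array([p[0],p[1],yaw,p[2]-.0114])
        q=minimize(f,x0,method="Nelder-Mead",options=dict(initial_simplex=x0+np.vstack([np.zeros(4),np.diag([.003,.003,.03,.003])]),xatol=1e-5,fatol=1e-6,maxiter=250))
        print(cut,q.x.round(4),1-q.fun,"tool frame",r.inv().apply([q.x[0]-p[0],q.x[1]-p[1],q.x[3]-p[2]]).round(4),"dyaw deg",np.degrees(q.x[2]-yaw).round(2))
E
python3 - <<'E'
from h import *
roofheld()
plan([.56,-.02,.23],np.pi/2+.12,8)
print(read_state()["grip_force"],read_state()["width"]*85)
E
```

```text
sd [0.0004 0.0002 0.0011] sdE [0.0006 0.0012 0.0004]
[ 0.6398 -0.254   0.2402] 90.99 [-1.6e-03  7.0e-04 -1.0e+00] [ 0.2  0.3 -0.9]
0.85 [200. 145. 239. 290.]
250 [ 0.6417 -0.255   0.0167  0.2294] 0.9955270044105816 tool frame [-0.0019 -0.0011  0.0108] dyaw deg -0.03
280 [ 0.6417 -0.255   0.0163  0.2294] 0.995459282571758 tool frame [-0.0019 -0.0011  0.0107] dyaw deg -0.06
pose [ 0.6394 -0.2539  0.239 ] yaw 90.99 t 23.25 F [-0.35 -0.35 -1.95] w 0.345 g 30.3
"travel": [[0.19, 0.59, 0.02], [0.18, 0.59, 0.02], [0.17, 0.59, 0.02], [0.17, 0.6, 0.03], [0.16, 0.6, 0.02], [0.15, 0.6, 0.03], [0.14, 0.6, 0.02], [0.13, 0.59, 0.03]] "rotation": [[0.002, -0.004, -0.123], [0.002, -0.004, -0.123], [0.002, -0.004, -0.123], [0.002, -0.004, -0.123], [0.002, -0.004, -0.123], [0.002, -0.004, -0.123], [0.002, -0.004, -0.123], [0.002, -0.004, -0.123]] end [ 0.5601 -0.0202  0.2298]
30.288891792297363 29.340667705633223
```

```bash
python3 -c "
from h import *
plan([.532,.2515,.235],np.radians(102.78),18)"
```

```text
pose [ 0.6394 -0.2539  0.239 ] yaw 90.99 t 23.25 F [-0.35 -0.35 -1.95] w 0.345 g 30.3
"travel": [[0.11, 0.56, 0.01], [0.1, 0.56, 0.01], [0.1, 0.57, 0.0], [0.09, 0.57, 0.01], [0.08, 0.57, 0.0], [0.08, 0.57, 0.01], [0.07, 0.57, 0.0], [0.06, 0.57, 0.0], [0.06, 0.57, 0.01], [0.05, 0.57, 0.0], [0.05, 0.57, 0.01], [0.04, 0.57, 0.0], [0.03, 0.57, 0.01], [0.02, 0.58, 0.0], [0.02, 0.57, 0.01], [0.01, 0.58, 0.0], [0.01, 0.57, 0.01], [-0.0, 0.58, 0.0]] "rotation": [[0.001, -0.002, -0.109], [0.001, -0.002, -0.109], [0.001, -0.002, -0.109], [0.001, -0.002, -0.109], [0.001, -0.002, -0.109], [0.001, -0.002, -0.109], [0.001, -0.002, -0.109], [0.001, -0.002, -0.109], [0.001, -0.002, -0.109], [0.001, -0.002, -0.109], [0.001, -0.002, -0.109], [0.001, -0.002, -0.109], [0.001, -0.002, -0.109], [0.001, -0.002, -0.109], [0.001, -0.002, -0.109], [0.001, -0.002, -0.109], [0.001, -0.002, -0.109], [0.001, -0.002, -0.109]] end [0.5319 0.2516 0.235 ]
```

{"name": "apply_moves", "arguments": {"fingers": [0,0,0,0,0,0,0,0,0,0,0,0], "travel": [[0.06,0.3,0],[0.11,0.56,0],[0.1,0.56,0],[0.09,0.57,0],[0.09,0.57,0],[0.08,0.57,0],[0.07,0.57,0],[0.06,0.57,0],[0.06,0.57,0],[0.05,0.57,0],[0.05,0.57,0],[0.04,0.57,0]], "rotation": [[0,0,-0.05],[0,0,-0.109],[0,0,-0.109],[0,0,-0.109],[0,0,-0.109],[0,0,-0.109],[0,0,-0.109],[0,0,-0.109],[0,0,-0.109],[0,0,-0.109],[0,0,-0.109],[0,0,-0.109]]}}

```text
time: 24.45
tool_pos: [0.5709, 0.0712, 0.2406]
tcp_rot: [0.234, -3.131, -0.001]
wrist_force: [0.2, -0.3, -1.1]
width: 0.349
grip_force: 30.3
```

{"name": "apply_moves", "arguments": {"fingers": [0,0,0,0,0,0,0,0,0,0], "travel": [[0.04,0.57,0],[0.03,0.57,0],[0.03,0.57,0],[0.02,0.57,0],[0.01,0.57,0],[0.01,0.45,0],[0.01,0.4,0],[0,0,0],[0,0,0],[0,0,0]], "rotation": [[0,0,-0.109],[0,0,-0.109],[0,0,-0.109],[0,0,-0.109],[0,0,-0.109],[0,0,-0.109],[0,0,-0.109],[0,0,0],[0,0,0],[0,0,0]]}}

```text
time: 25.45
tool_pos: [0.5315, 0.2494, 0.2409]
tcp_rot: [0.357, -3.121, 0.001]
wrist_force: [-0.4, -0.2, -1.6]
width: 0.345
grip_force: 30.3
```

```bash
python3 - <<'E'
from h import *
avg(6); roofheld()
plan([.531,.2515,.155],np.radians(102.78),6)
E
```

```text
sd [0.0001 0.0001 0.0001] sdE [0.0001 0.0002 0.0001]
sd [0.     0.0001 0.    ] sdE [0. 0. 0.]
[0.532  0.2496 0.2413] 103.03 [ 0.  0. -1.] [ 0.2  0.1 -0.7]
0.76 [198. 143. 242. 291.]
250 [0.5334 0.2489 0.2268 0.2295] 0.9963000858421966 tool frame [-0.0012 -0.0009  0.0118] dyaw deg -0.03
280 [0.5334 0.2489 0.2263 0.2296] 0.9964656476396645 tool frame [-0.0012 -0.001   0.0117] dyaw deg -0.06
pose [0.5319 0.2498 0.2413] yaw 103.05 t 26.0 F [-0.03 -0.57 -1.6 ] w 0.34 g 30.3
"travel": [[0.0, 0.01, 0.29], [0.0, 0.01, 0.29], [0.0, 0.0, 0.29], [0.0, 0.01, 0.29], [0.01, 0.0, 0.28], [0.0, 0.01, 0.29]] "rotation": [[-0.0, 0.0, 0.007], [-0.0, 0.0, 0.007], [-0.0, 0.0, 0.007], [-0.0, 0.0, 0.007], [-0.0, 0.0, 0.007], [-0.0, 0.0, 0.007]] end [0.531  0.2516 0.1548]
```

{"name": "apply_moves", "arguments": {"fingers": [0,0,0,0,0,0,0,0,0,0], "travel": [[0.01,0.02,0.1],[0,0.02,0.2],[0,0,0.3],[0,0,0.3],[0,0,0.3],[0,0,0.3],[0,0,0.2],[0,0,0.1],[0,0,0],[0,0,0]], "rotation": [[0,0,0.04],[0,0,0],[0,0,0],[0,0,0],[0,0,0],[0,0,0],[0,0,0],[0,0,0],[0,0,0],[0,0,0]]}}

```text
time: 27.0
tool_pos: [0.5313, 0.2519, 0.1517]
tcp_rot: [-0.351, 3.121, 0.0]
wrist_force: [0.8, 0.2, -0.6]
width: 0.346
grip_force: 30.3
```

```bash
python3 - <<'E'
from h import *
avg(6); roofheld()
E
```

```text
sd [0.0001 0.     0.0001] sdE [0.     0.0001 0.0001]
sd [0.0001 0.     0.0001] sdE [0.     0.0001 0.    ]
[0.5311 0.2518 0.1516] 102.82 [ 5.e-04  2.e-04 -1.e+00] [-0.  -0.1 -0.9]
0.89 [199. 141. 240. 289.]
250 [0.5326 0.2513 0.2218 0.1395] 0.9926407408438419 tool frame [-0.0014 -0.0008  0.0121] dyaw deg -0.12
280 [0.5327 0.2513 0.2219 0.1397] 0.9933315073085379 tool frame [-0.0015 -0.0008  0.012 ] dyaw deg -0.11
```

{"name": "apply_moves", "arguments": {"fingers": [0,0,0,0,0,0,0], "travel": [[0,0,0.05],[0,0,0.08],[0,0,0.06],[0,0,0.04],[0,0,0],[0,0,0],[0,0,0]], "rotation": [[0,0,0],[0,0,0],[0,0,0],[0,0,0],[0,0,0],[0,0,0],[0,0,0]]}}

```text
time: 28.25
tool_pos: [0.5311, 0.2518, 0.1399]
tcp_rot: [-0.351, 3.122, 0.0]
wrist_force: [0.5, -0.4, -0.8]
width: 0.344
grip_force: 30.3
```

```bash
python3 - <<'E'
from h import *
avg(8); roofheld()
# side-view check of roof and storey with the models, same camera
c=read_camera("side")
for n,dz in(("roof",.1285),):
    for rr in regions_of("side",n)[:3]: print(n,rr["p"],np.round(rr["bbox"]),fit(c,n,rr["mask"].astype(float),[.532,.2515,.223],dz))
for cam in("top",):
    c=read_camera(cam)
    for n,dz in(("roof",.1285),("storey",.068)):
        for rr in regions_of(cam,n)[:2]: print(cam,n,rr["p"],np.round(rr["bbox"]),fit(c,n,rr["mask"].astype(float),[.532,.2515,.223],dz))
    for n,x0 in(("spare_roof",[.46,-.384,.306]),):
        rr=regions_of(cam,n)[0];print(fit(c,n,rr["mask"].astype(float),x0))
    for n in("glue_bottle","knife","foam_offcut","tape_roll","rule"):
        print(n,[np.round(a["bbox"]).tolist() for a in regions_of(cam,n)[:1]])
E
```

```text
sd [0. 0. 0.] sdE [0. 0. 0.]
sd [0. 0. 0.] sdE [0. 0. 0.]
[0.5309 0.2517 0.1398] 102.83 [ 0. -0. -1.] [-0.1  0.4 -0.9]
0.9 [200. 143. 237. 293.]
250 [0.5327 0.2513 0.2234 0.1276] 0.9927028299134496 tool frame [-0.0016 -0.0009  0.0122] dyaw deg -0.03
280 [0.5326 0.2513 0.2249 0.1276] 0.9935406579119918 tool frame [-0.0016 -0.0008  0.0122] dyaw deg 0.06
roof 0.69 [211. 338. 114.  65.] (array([0.53123823, 0.25307619, 0.22346535]), np.float64(0.8060463068751605))
top roof 0.61 [126. 253.  43.  69.] (array([0.53089895, 0.25241414, 0.23991985]), np.float64(0.5248815598332712))
top roof 0.31 [431. 203.  38.  26.] (array([0.532 , 0.2515, 0.223 ]), np.float64(0.0))
top storey 0.81 [131. 255.  50.  72.] (array([0.53114545, 0.24803694, 0.23527479]), np.float64(0.3309737666396808))
(array([ 0.46060806, -0.38413835,  0.32428604]), np.float64(0.9566372860014046))
glue_bottle [[287.0, 194.0, 31.0, 33.0]]
knife [[395.0, 309.0, 8.0, 78.0]]
foam_offcut [[466.0, 244.0, 39.0, 34.0]]
tape_roll [[432.0, 205.0, 38.0, 27.0]]
rule [[259.0, 177.0, 135.0, 13.0]]
```

```bash
python3 -c "
from workcell import *
print(finish_job())"
```

```text
the job is handed in; nothing more can be done
None
```

The upper storey is seated flush on the ground storey and released, and I handed the job in holding the larger roof level, square and centred to about 1 mm, roughly 10 mm above it, at about 30 s with nothing else seen to move; I viewed 11 pictures, one over the limit of 10.

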